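# Sweep the spilled bearings into the counting pen

## Task

Three flat steel ball bearings lie scattered on the packing table: sweep them with the fingers along the table top through the open side of the blue-walled counting pen until each lies flat and wholly inside it, clear of its open edge. Only push them, without lifting or flicking, and leave the brass bushings, the small cardboard box, the jar and the tape roll standing where they are.

Things in the scene. Friction and masses are not known exactly. Their poses are not given: they have to be found in the camera images.
- pen: counting pen fixed to the table: three blue walls 25 mm high, 6 mm thick, around a green floor flush with the table (no lip). Inside 170 mm along its x (inner wall faces at x = -85, +85 mm), 130 mm along its y: open mouth at y = -65 mm, back wall's inner face at y = +65 mm. Origin: centre of the floor; z up. On the robot's left, mouth towards the robot's right, turned up to 17 degrees either way
- bearing1: ball bearing lying flat on the table: steel disc 40 mm across, 12 mm high, about 65 g (varies), black seal ring and dark bore on top (no open hole). It slides on the table when pushed. Origin: centre of its underside; z up
- bearing2: ball bearing lying flat on the table: steel disc 40 mm across, 12 mm high, about 65 g (varies), black seal ring and dark bore on top (no open hole). It slides on the table when pushed. Origin: centre of its underside; z up
- bearing3: ball bearing lying flat on the table: steel disc 40 mm across, 12 mm high, about 65 g (varies), black seal ring and dark bore on top (no open hole). It slides on the table when pushed. Origin: centre of its underside; z up
- bushing1: brass flanged bushing standing upright, not part of the job: flange 32 mm across and 4 mm high, above it a 24 mm barrel, 30 mm high in all, loose, about 80 g. Origin: centre of its underside; z up
- bushing2: brass flanged bushing standing upright, not part of the job: flange 32 mm across and 4 mm high, above it a 24 mm barrel, 30 mm high in all, loose, about 80 g. Origin: centre of its underside; z up
- carton: small closed cardboard box, not part of the job, 45 x 35 mm and 35 mm high (x, y, z of its own frame), loose, about 80 g, among the bearings and bushings. Origin: centre of its underside
- jar: jar with a red cap, not part of the job, 60 mm across and 60 mm high, loose, beyond the work area. Origin: centre of its underside
- tape: amber roll of tape lying flat, not part of the job, 90 mm across, 48 mm high, loose, to the robot's right. Origin: centre of its underside
There are look-alikes about, which are no part of the job. There is more than one size of the pen; the one meant has the size given above.

How it is judged:
By the outcome, as a careful person would: the job done as asked, in the order asked, and still so for the second after the job is handed in, with the robot touching nothing.
It also fails if it takes over 72 s, if anything falls off the work surface, if the arm or the gripper's body presses on something with over 40 N, if the wrist force passes 120 N, or if a joint passes its speed limit or range.

## Robot

A 6-joint arm with a two-finger parallel gripper is mounted at the origin on the work surface. World frame = base frame: x ahead of the robot, y to its left, z up, the work surface at z = 0. Lengths are in m, angles in degrees, forces in N, time in s.
With the tool pointing down it reaches from about 0.25 to 0.725 m from the base axis. Payload 9.7 kg.
Tool frame: the origin (TCP) lies between the finger pads; the fingertips stand 11 mm ahead of it and the grasp point (between the pads) lies 8 mm behind it; z points along the fingers, x is the direction in which the jaws open and shut, and the axes are right-handed (so a half turn about z gives the same grasp; the last joint's range is limited). The gripper opens to 85 mm and grips with 20 to 120 N. Pads are 22 mm wide; open, the fingers measure 114 mm over their backs; the gripper's body (76 mm by 85 mm) begins 54 mm behind the grasp point. The pads swing forward as they close: fully open they stand 13 mm farther back than shut.
Start: joints at [65.203, 4.979, 10.078, 95.1, 0, 90], TCP at [0.231, 0.499, 0.242] pointing down, gripper open.
Joint ranges: [-179.16, 179.16], [-48.56, 103.87], [-65.8, 70.77], [-126.05, 130.52], [-82.76, 87.17], [-180, 180]. Speed limits (degrees/s): [127.2, 127.2, 147.25, 180, 180, 180].

## Interface

Orientations are given as [roll, pitch, yaw] about the fixed x, y, z axes, in that order (R = Rz(yaw) Ry(pitch) Rx(roll)).
In Python, from workcell import get_obs, camera, job_done, spotter gives the robot as it stands.
- The arm moves only by the tool play_rows, never from a script. Its argument "rows" is a list of rows, each a list of 3 entries, a list of its own where there are three numbers: the closure, from 0 (fully open) to 1 (shut), then the shift along the tool's x, y, z in cm, then the turn, a rotation vector about the tool's x, y, z in degrees. In form: [[claw, [x, y, z], [wx, wy, wz]], ...]. A call has 1 to 12 rows; each row shifts and turns the pose as measured when the row begins, along the tool's axes as they then stand; what a row does not reach is not made up. A row lasts 1/10 s, in which the tool goes at most 50 mm and 8.59 degrees, less where a joint would pass 70% of its speed; a pose out of reach is approached as far as the arm can. A call is refused whole if a number of a shift passes 5 or a number of a turn 8.59, either way. A call with a gripper value outside its range is refused whole. The fingers move at their own pace and stop on an object; "newtons" is the grip in N (left out, the last holds). Time passes only in rows, so rows that do not move let the fingers close. It gives the time, the measured TCP pose, the force and the opening at its end, in the units of the state.
- get_obs(): the state, without advancing time (a new reading comes with each control period).
- camera(name): name is "side" or "top"; returns a dict with "img" (480x640x3 uint8, red, green, blue), "intrinsics" (3x3 intrinsics, pixels), "xyz" and "orientation" of the camera in the world. Camera axes: x right, y down, z forward; pixel columns grow to the right and rows downward; lengths in m; the calibration is good to about 2 mm. A picture is of the moment at which its call begins. There is no depth.
- job_done(): hands the job in, once; it reports no verdict.
Trained networks look in a picture, given as the dict that the camera call returned (one of the last four; its "shot" number tells which), for a name from the list of things; names that differ only in an ending like _2 or _b are one class to them, and where a whole thing is asked for, a point or a joint stands for the part that bears it (a point fixed in the world has none). Each returns a list of dicts, best first, with "confidence" (0 to 1); they miss things now and then, are a little off and sometimes report something else, mostly with a low value. They report only what shows in the picture. A call takes as long as a camera call. They do not tell look-alikes from the thing itself.
- spotter.spot_in(picture, thing): "point" ([x, y, z] in m, in world coordinates, good to about 4 mm: the middle of the surface that is visible of it).
- spotter.trace(picture, thing): "pixels" (480x640 bool, what is visible of it).
The state is a dict: "time": time; "q": joint angles; "qd": joint speeds; "joint_efforts": joint torques, N m; "ee_pos": TCP position; "tcp_rot": TCP orientation; "wrist_force": force on the tool from outside, world axes, zero at the start; "torque": the same for the moment, N m; "opening": finger opening in m.
Only numpy, scipy, OpenCV 4.12 (cv2) and the standard library are available. Lean on these libraries where they do the work, as an engineer would, in place of code of your own. Each camera call takes 0.05 s, during which the arm holds its last target.

## Working session

There is one attempt and no reset: what is moved stays moved. The work goes in short steps, Python scripts to look and compute and a tool call to move; the robot and the scene stay as the last step left them, time stands still between calls to the robot, and variables do not carry over. Pictures are saved under pics/ and viewed, and the job is handed in when it is done.

Besides the shell and the picture viewer there is one more tool, called after "Emit:" as name(argument=value, ...) on one line, values as JSON. play_rows: Moves the arm, as the interface text tells. Its arguments: {"type":"object","properties":{"rows":{"type":"array","items":{"type":"array"}},"newtons":{"type":"number"}},"required":["rows"]}

```bash
mkdir -p pics; ls
python3 - <<'E'
from workcell import get_obs, camera, spotter
import cv2,numpy as np,pickle
print(get_obs())
for n in("top","side"):
    c=camera(n); cv2.imwrite(f"pics/{n}0.png",c["img"][:,:,::-1]); print(n,c["intrinsics"],c["xyz"],c["orientation"])
    for t in ("pen","bearing1","bushing1","carton","jar","tape"):
        for r in spotter.spot_in(c,t): print(t,np.round(r["point"],3),round(r["confidence"],2))
E
```

```text
pics
{'time': 0.0, 'q': array([ 6.52018564e+01,  5.01055499e+00,  1.00343087e+01,  9.50977796e+01,
       -3.14751647e-03,  9.00020982e+01]), 'qd': array([-0.08911728,  0.07771088, -0.11563758,  0.03436383,  0.00275508,
       -0.05530576]), 'joint_efforts': array([ 2.96761784e-03, -5.20387423e+01,  4.64800680e+01,  1.62553391e-02,
        1.04198332e-04, -4.14108342e-06]), 'ee_pos': array([0.23061081, 0.4990941 , 0.24158697]), 'tcp_rot': array([1.79996850e+02, 7.40257767e-02, 6.51997581e+01]), 'wrist_force': array([-0.35045144,  0.56356211,  0.58790215]), 'torque': array([ 0.03289351, -0.00917976, -0.03500142]), 'opening': 0.08552010464335219}
top [[550.56911708   0.         318.43906533]
 [  0.         550.56911708 240.73185003]
 [  0.           0.           1.        ]] [ 0.44836032 -0.07184701  1.19033581] [-176.66904831   -1.04540825  -91.61383439]
pen [ 0.523  0.248 -0.001] 0.66
pen [0.288 0.268 0.001] 0.55
bearing1 [ 0.454 -0.251  0.014] 0.8
bearing1 [ 0.592 -0.014  0.016] 0.73
bearing1 [ 0.6   -0.148  0.01 ] 0.49
bushing1 [ 0.483 -0.126  0.027] 0.67
bushing1 [ 0.435 -0.011  0.032] 0.48
carton [ 0.59  -0.213  0.035] 0.62
jar [0.759 0.044 0.059] 0.6
tape [ 0.587 -0.43   0.049] 0.72
tape [ 0.601 -0.146  0.012] 0.4
side [[550.61529999   0.         311.877445  ]
 [  0.         550.61529999 234.25212871]
 [  0.           0.           1.        ]] [ 0.28241476 -1.24702526  0.68162104] [-117.72163832   -1.4046459   -11.32425095]
pen [0.523 0.263 0.001] 0.84
pen [ 0.288  0.275 -0.003] 0.73
bearing1 [ 0.598 -0.142  0.011] 0.68
bearing1 [ 0.454 -0.264  0.01 ] 0.65
bearing1 [ 0.596 -0.022  0.013] 0.5
bushing1 [ 0.482 -0.141  0.013] 0.65
bushing1 [ 0.43  -0.019  0.017] 0.47
carton [ 0.583 -0.234  0.037] 0.81
jar [0.759 0.026 0.036] 0.81
tape [ 0.586 -0.446  0.034] 0.77
tape [ 0.6   -0.142  0.011] 0.32
```

View pics/top0.png

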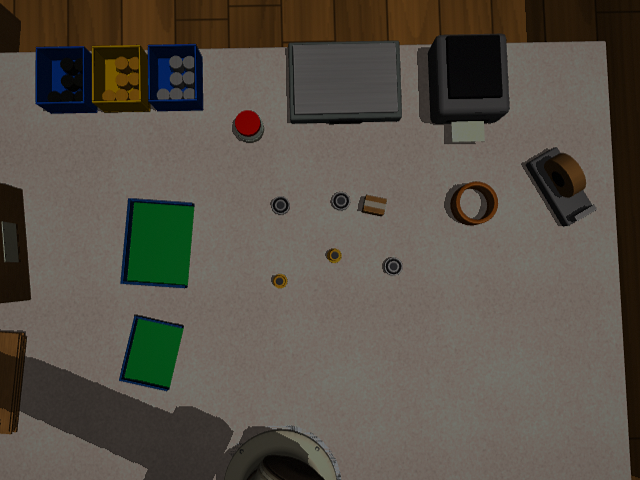

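View pics/side0.png

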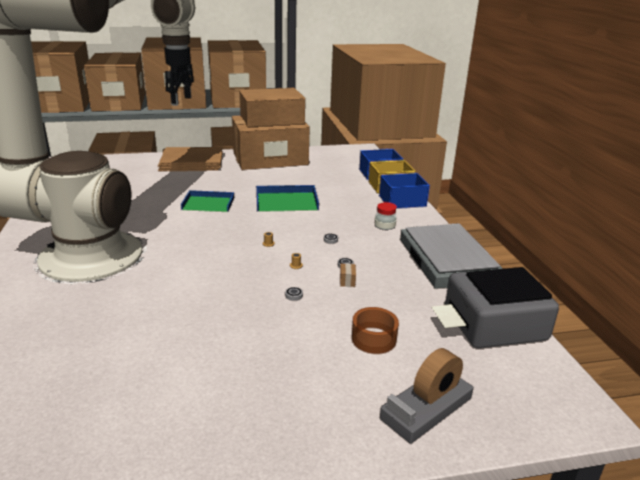

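The top view shows bearings at px (280,205), (341,201) and (392,266), and bushings at (334,255) and (279,281). The carton is at (374,205). The larger pen at (160,243), about 184×140 mm, is the one meant.

```bash
cat > h.py <<'E'
from workcell import get_obs, camera, spotter
import cv2,numpy as np
from scipy.spatial.transform import Rotation as R
def onplane(c,uv,z):
    uv=np.atleast_2d(uv).astype(float); K=c["intrinsics"]
    d=np.c_[(uv[:,0]-K[0,2])/K[0,0],(uv[:,1]-K[1,2])/K[1,1],np.ones(len(uv))]
    d=d@R.from_euler('xyz',c["orientation"],degrees=True).as_matrix().T
    s=(z-c["xyz"][2])/d[:,2]
    return c["xyz"][:2]+d[:,:2]*s[:,None]
def find(c,t,z):
    out=[]
    for r in spotter.trace(c,t):
        m=r["pixels"]; v,u=np.nonzero(m)
        (cx,cy),_=cv2.minEnclosingCircle(np.c_[u,v].astype(np.float32))
        out.append((np.round(onplane(c,[[u.mean(),v.mean()]],z)[0],4),len(u),round(r["confidence"],2)))
    return out
def pens(c):
    g=cv2.cvtColor(c["img"],cv2.COLOR_RGB2HSV); m=((g[...,0]>50)&(g[...,0]<75)&(g[...,1]>150)).astype(np.uint8)
    for k in cv2.findContours(m,0,1)[0]:
        if cv2.contourArea(k)>400:
            p=onplane(c,k.reshape(-1,2),0).astype(np.float32)*1000
            print("pen",cv2.minAreaRect(p), np.round(cv2.boxPoints(cv2.minAreaRect(p))))
E
python3 - <<'E'
from h import *
for n in("top","side"):
    c=camera(n);print(n); pens(c)
    for t,z in(("bearing1",.009),("bushing1",.02),("carton",.025),("jar",.04)): print(t,find(c,t,z))
    if n=="top":
        im=c["img"][90:320,100:480,::-1]; cv2.imwrite("pics/z0.png",cv2.resize(im,None,fx=2.1,fy=2.1,interpolation=2))
E
```

```text
top
pen ((287.8442687988281, 262.4576110839844), (98.60186767578125, 127.52830505371094), 75.907958984375) [[214. 230.]
 [338. 199.]
 [362. 295.]
 [238. 326.]]
pen ((520.836669921875, 245.22079467773438), (129.7018280029297, 171.6435546875), 84.49162292480469) [[429. 189.]
 [600. 172.]
 [612. 302.]
 [442. 318.]]
bearing1 [(array([ 0.6019, -0.1453]), 269, 0.81), (array([ 0.4584, -0.2527]), 264, 0.66), (array([ 0.5956, -0.0149]), 270, 0.66)]
bushing1 [(array([ 0.4846, -0.1263]), 200, 0.7), (array([ 0.4343, -0.0101]), 141, 0.51)]
carton [(array([ 0.5888, -0.2154]), 389, 0.88)]
jar [(array([0.7614, 0.0457]), 708, 0.84)]
side
pen ((286.6683654785156, 264.6628112792969), (86.60494995117188, 126.1085205078125), 75.74735260009766) [[215. 238.]
 [337. 207.]
 [358. 291.]
 [236. 322.]]
pen ((522.3607177734375, 246.02589416503906), (117.33612823486328, 167.74696350097656), 83.53097534179688) [[432. 197.]
 [599. 178.]
 [612. 295.]
 [446. 314.]]
bearing1 [(array([ 0.4556, -0.2607]), 215, 0.6), (array([ 0.5983, -0.1436]), 103, 0.51)]
bushing1 [(array([ 0.4802, -0.1451]), 170, 0.69), (array([ 0.4288, -0.0303]), 114, 0.67)]
carton [(array([ 0.5837, -0.2297]), 317, 0.56)]
jar [(array([0.7525, 0.0201]), 515, 0.67)]
```

View pics/z0.png

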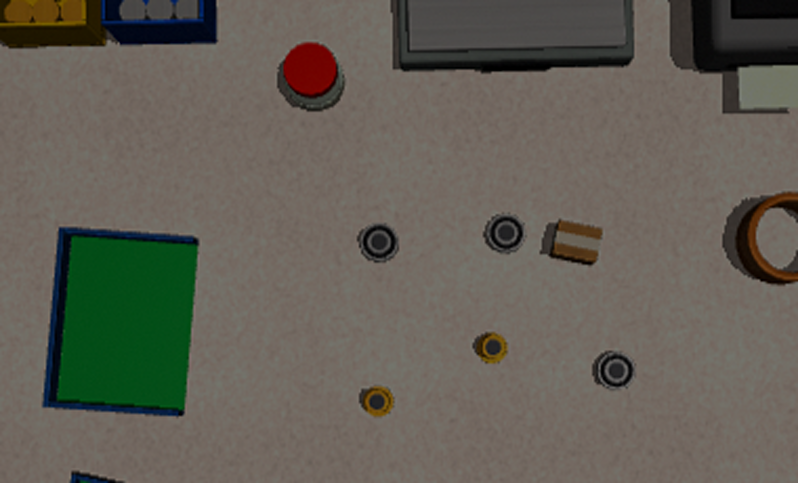

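```bash
cat >> h.py <<'E'
def plan(wps,cl,step=4.0,start=None):
    """wps: (x,y,z,yaw) ; prints rows in tool axes"""
    o=get_obs(); p=np.array(o["ee_pos"]) if start is None else np.array(start[:3]); yaw=o["tcp_rot"][2] if start is None else start[3]
    rows=[]
    for w in wps:
        t=np.array(w[:3]); st=w[4] if len(w)>4 else step
        dy=(w[3]-yaw+180)%360-180
        n=max(int(np.ceil(np.linalg.norm(t-p)*100/st)),int(np.ceil(abs(dy)/8.4)),1)
        for i in range(n):
            d=(t-p)/n*100; a=np.radians(yaw+dy*i/n)
            rows.append([cl,[round(float(d[0]*np.cos(a)+d[1]*np.sin(a)),1),round(float(d[0]*np.sin(a)-d[1]*np.cos(a)),1),round(float(-d[2]),1)],[0,0,round(float(-dy/n),1)]])
        p=t;yaw=w[3]
    for i in range(0,len(rows),12): print(str(rows[i:i+12]).replace(' ',''))
E
python3 - <<'E'
from h import *
c=camera("top"); m=spotter.trace(c,"carton")[0]["pixels"]
k=cv2.findContours(m.astype(np.uint8),0,1)[0][0].reshape(-1,2)
for z in(0,.035):
    r=cv2.minAreaRect((onplane(c,k,z)*1000).astype(np.float32)); print(r,np.round(cv2.boxPoints(r)).tolist())
for r in spotter.trace(c,"bearing1"):
    k=cv2.findContours(r["pixels"].astype(np.uint8),0,1)[0][0].reshape(-1,2)
    print(cv2.minEnclosingCircle((onplane(c,k,.006)*1000).astype(np.float32)),cv2.minAreaRect((onplane(c,k,.006)*1000).astype(np.float32)))
plan([(.6,-.06,.10,5)],0.78)
E
```

```text
((592.1151123046875, -218.7855682373047), (49.6164665222168, 43.019744873046875), 77.14268493652344) [[566.0, -238.0], [608.0, -248.0], [619.0, -199.0], [577.0, -190.0]]
((587.8882446289062, -214.465087890625), (48.157569885253906, 41.754817962646484), 77.14281463623047) [[562.0, -233.0], [603.0, -243.0], [614.0, -196.0], [573.0, -186.0]]
((457.6604309082031, -254.42938232421875), 20.438690185546875) ((457.830078125, -254.49029541015625), (38.89408874511719, 38.78009033203125), 87.98881530761719)
((596.6519165039062, -14.586433410644531), 20.222326278686523) ((597.3229370117188, -14.571392059326172), (38.84408950805664, 37.69325637817383), 25.214630126953125)
((590.9893188476562, -216.86985778808594), 28.44528579711914) ((591.1327514648438, -216.91136169433594), (50.634010314941406, 42.733970642089844), 76.72557830810547)
((603.0449829101562, -146.2042999267578), 20.946247100830078) ((602.6453247070312, -145.63699340820312), (36.87116241455078, 37.10783386230469), 88.30412292480469)
[[0.78,[-2.0,3.2,0.8],[0,0,3.3]],[0.78,[-1.8,3.3,0.8],[0,0,3.3]],[0.78,[-1.6,3.4,0.8],[0,0,3.3]],[0.78,[-1.4,3.5,0.8],[0,0,3.3]],[0.78,[-1.2,3.5,0.8],[0,0,3.3]],[0.78,[-1.0,3.6,0.8],[0,0,3.3]],[0.78,[-0.8,3.6,0.8],[0,0,3.3]],[0.78,[-0.5,3.7,0.8],[0,0,3.3]],[0.78,[-0.3,3.7,0.8],[0,0,3.3]],[0.78,[-0.1,3.7,0.8],[0,0,3.3]],[0.78,[0.1,3.7,0.8],[0,0,3.3]],[0.78,[0.3,3.7,0.8],[0,0,3.3]]]
[[0.78,[0.5,3.7,0.8],[0,0,3.3]],[0.78,[0.8,3.6,0.8],[0,0,3.3]],[0.78,[1.0,3.6,0.8],[0,0,3.3]],[0.78,[1.2,3.5,0.8],[0,0,3.3]],[0.78,[1.4,3.5,0.8],[0,0,3.3]],[0.78,[1.6,3.4,0.8],[0,0,3.3]]]
```

Emit:
play_rows(rows=[[0.78,[-2.0,3.2,0.8],[0,0,3.3]],[0.78,[-1.8,3.3,0.8],[0,0,3.3]],[0.78,[-1.6,3.4,0.8],[0,0,3.3]],[0.78,[-1.4,3.5,0.8],[0,0,3.3]],[0.78,[-1.2,3.5,0.8],[0,0,3.3]],[0.78,[-1.0,3.6,0.8],[0,0,3.3]],[0.78,[-0.8,3.6,0.8],[0,0,3.3]],[0.78,[-0.5,3.7,0.8],[0,0,3.3]],[0.78,[-0.3,3.7,0.8],[0,0,3.3]],[0.78,[-0.1,3.7,0.8],[0,0,3.3]],[0.78,[0.1,3.7,0.8],[0,0,3.3]],[0.78,[0.3,3.7,0.8],[0,0,3.3]]], newtons=40)

```text
time: 2.55
ee_pos: [0.481, 0.1136, 0.1434]
tcp_rot: [-179.9, -0.3, 24.5]
wrist_force: [1.1, 0.7, 0.8]
opening: 0.0191
```

Run:
```python
from h import *
o=get_obs();print(o["ee_pos"],o["tcp_rot"],o["opening"])
plan([(.6,-.062,.06,5),(.6,-.062,.013,5,2)],0.78)
```

```text
[0.48104769 0.11356577 0.14344524] [-179.90237222   -0.31474227   24.50091603] 0.01911798033039202
[[0.78,[0.6,3.5,1.4],[0,0,3.3]],[0.78,[0.8,3.4,1.4],[0,0,3.3]],[0.78,[1.0,3.4,1.4],[0,0,3.3]],[0.78,[1.2,3.3,1.4],[0,0,3.3]],[0.78,[1.4,3.3,1.4],[0,0,3.3]],[0.78,[1.5,3.2,1.4],[0,0,3.3]],[0.78,[0.0,0.0,1.6],[0,0,0.0]],[0.78,[0.0,0.0,1.6],[0,0,0.0]],[0.78,[0.0,0.0,1.6],[0,0,0.0]]]
```

Emit:
play_rows(rows=[[0.78,[0.6,3.5,1.2],[0,0,3.3]],[0.78,[0.8,3.4,1.2],[0,0,3.3]],[0.78,[1.0,3.4,1.2],[0,0,3.3]],[0.78,[1.2,3.3,1.4],[0,0,3.3]],[0.78,[1.4,3.3,1.4],[0,0,3.3]],[0.78,[1.5,3.2,1.4],[0,0,3.3]],[0.78,[0,0,1.6],[0,0,0]],[0.78,[0,0,1.0],[0,0,0]]])

```text
time: 3.35
ee_pos: [0.606, -0.0756, 0.0356]
tcp_rot: [-179.8, -0.5, 3.4]
wrist_force: [-0.6, 1.3, -0.3]
opening: 0.019
```

Run:
```python
from h import *
plan([(.6,-.063,.013,5,1.5)],0.78)
print()
```

```text
[[0.78,[-0.3,-0.6,1.1],[0,0,-0.8]],[0.78,[-0.3,-0.6,1.1],[0,0,-0.8]]]
```

Emit:
play_rows(rows=[[0.78,[-0.3,-0.6,1.1],[0,0,-0.8]],[0.78,[-0.3,-0.6,1.1],[0,0,-0.8]],[0.78,[0,0,0],[0,0,0]]])

```text
time: 3.65
ee_pos: [0.5985, -0.0622, 0.0119]
tcp_rot: [-179.9, -0.5, 5.2]
wrist_force: [-0.1, -0.4, 0.5]
opening: 0.0189
```

Run:
```python
from h import *
o=get_obs();print(o["ee_pos"],o["tcp_rot"],o["wrist_force"])
c=camera("side");cv2.imwrite("pics/s1.png",cv2.resize(c["img"][150:350,200:430,::-1],None,fx=3,fy=3,interpolation=2))
plan([(.5735,.233,.013,5,1.2)],0.78)
```

```text
[ 0.59848164 -0.06219629  0.01191498] [-179.85109971   -0.48224353    5.22842497] [-0.07814099 -0.3814337   0.49044602]
[[0.78,[0.0,-1.2,-0.0],[0,0,0.0]],[0.78,[0.0,-1.2,-0.0],[0,0,0.0]],[0.78,[0.0,-1.2,-0.0],[0,0,0.0]],[0.78,[0.0,-1.2,-0.0],[0,0,0.0]],[0.78,[0.0,-1.2,-0.0],[0,0,0.0]],[0.78,[0.0,-1.2,-0.0],[0,0,0.0]],[0.78,[0.0,-1.2,-0.0],[0,0,0.0]],[0.78,[0.0,-1.2,-0.0],[0,0,0.0]],[0.78,[0.0,-1.2,-0.0],[0,0,0.0]],[0.78,[0.0,-1.2,-0.0],[0,0,0.0]],[0.78,[0.0,-1.2,-0.0],[0,0,0.0]],[0.78,[0.0,-1.2,-0.0],[0,0,0.0]]]
[[0.78,[0.0,-1.2,-0.0],[0,0,0.0]],[0.78,[0.0,-1.2,-0.0],[0,0,0.0]],[0.78,[0.0,-1.2,-0.0],[0,0,0.0]],[0.78,[0.0,-1.2,-0.0],[0,0,0.0]],[0.78,[0.0,-1.2,-0.0],[0,0,0.0]],[0.78,[0.0,-1.2,-0.0],[0,0,0.0]],[0.78,[0.0,-1.2,-0.0],[0,0,0.0]],[0.78,[0.0,-1.2,-0.0],[0,0,0.0]],[0.78,[0.0,-1.2,-0.0],[0,0,0.0]],[0.78,[0.0,-1.2,-0.0],[0,0,0.0]],[0.78,[0.0,-1.2,-0.0],[0,0,0.0]],[0.78,[0.0,-1.2,-0.0],[0,0,0.0]]]
[[0.78,[0.0,-1.2,-0.0],[0,0,0.0]]]
```

View pics/s1.png

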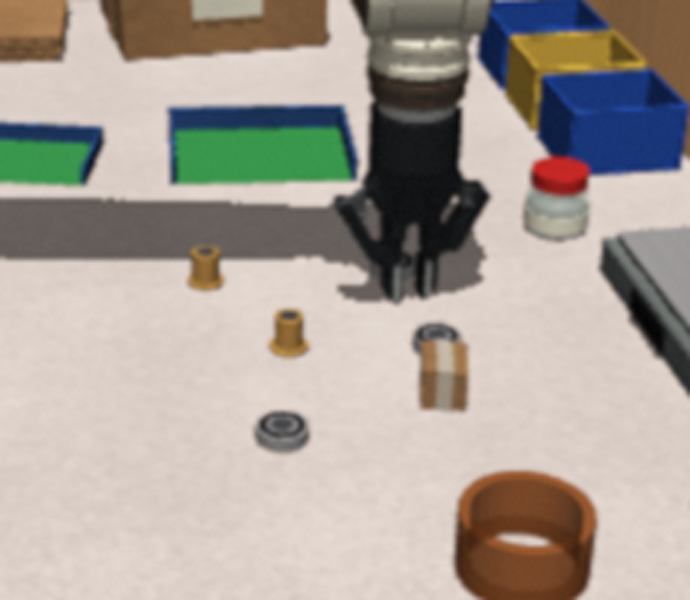

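The fingertips are down at (410,285), behind the hidden bearing A. Next I push it.

Emit:
play_rows(rows=[[0.78,[0,-1,0],[0,0,0]],[0.78,[0,-1,0],[0,0,0]],[0.78,[0,-1,0],[0,0,0]],[0.78,[0,-1,0],[0,0,0]],[0.78,[0,-1.2,0],[0,0,0]],[0.78,[0,-1.2,0],[0,0,0]],[0.78,[0,-1.2,0],[0,0,0]],[0.78,[0,-1.2,0],[0,0,0]]])

```text
time: 4.5
ee_pos: [0.589, 0.0349, 0.0134]
tcp_rot: [-179.8, -0.6, 5.4]
wrist_force: [0.6, 0.1, -1.3]
opening: 0.0187
```

Run:
```python
from h import *
o=get_obs();print(o["ee_pos"],o["tcp_rot"],o["wrist_force"])
c=camera("top");cv2.imwrite("pics/t2.png",cv2.resize(c["img"][90:320,100:480,::-1],None,fx=2.1,fy=2.1,interpolation=2))
print(find(c,"bearing1",.009))
c=camera("side");cv2.imwrite("pics/s2.png",cv2.resize(c["img"][150:350,200:430,::-1],None,fx=3,fy=3,interpolation=2))
plan([(.5735,.233,.0125,5,1.2)],0.78)
```

```text
[0.5889949  0.03494553 0.01341949] [-179.81435015   -0.55166331    5.40071898] [ 0.58332806  0.07713806 -1.34925052]
[(array([ 0.6022, -0.1453]), 276, 0.63), (array([ 0.4583, -0.2536]), 274, 0.54)]
[[0.78,[0.0,-1.2,0.0],[0,0,0.0]],[0.78,[0.0,-1.2,0.0],[0,0,0.0]],[0.78,[0.0,-1.2,0.0],[0,0,0.0]],[0.78,[0.0,-1.2,0.0],[0,0,0.0]],[0.78,[0.0,-1.2,0.0],[0,0,0.0]],[0.78,[0.0,-1.2,0.0],[0,0,0.0]],[0.78,[0.0,-1.2,0.0],[0,0,0.0]],[0.78,[0.0,-1.2,0.0],[0,0,0.0]],[0.78,[0.0,-1.2,0.0],[0,0,0.0]],[0.78,[0.0,-1.2,0.0],[0,0,0.0]],[0.78,[0.0,-1.2,0.0],[0,0,0.0]],[0.78,[0.0,-1.2,0.0],[0,0,0.0]]]
[[0.78,[0.0,-1.2,0.0],[0,0,0.0]],[0.78,[0.0,-1.2,0.0],[0,0,0.0]],[0.78,[0.0,-1.2,0.0],[0,0,0.0]],[0.78,[0.0,-1.2,0.0],[0,0,0.0]],[0.78,[0.0,-1.2,0.0],[0,0,0.0]]]
```

View pics/t2.png

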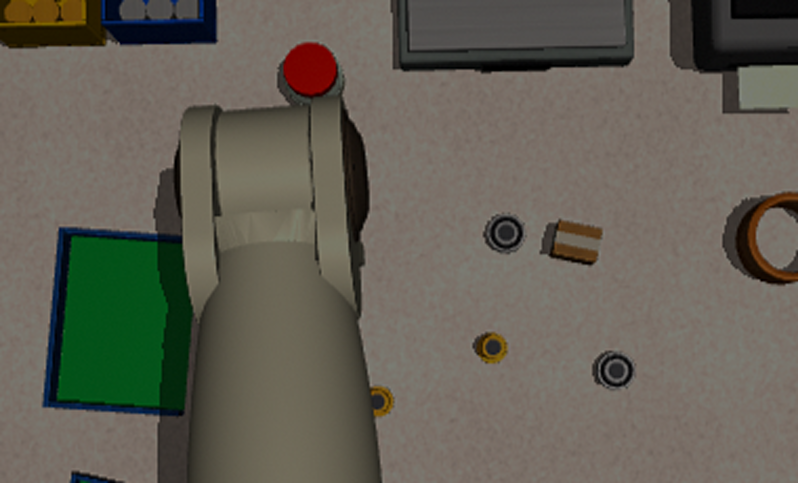

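View pics/s2.png

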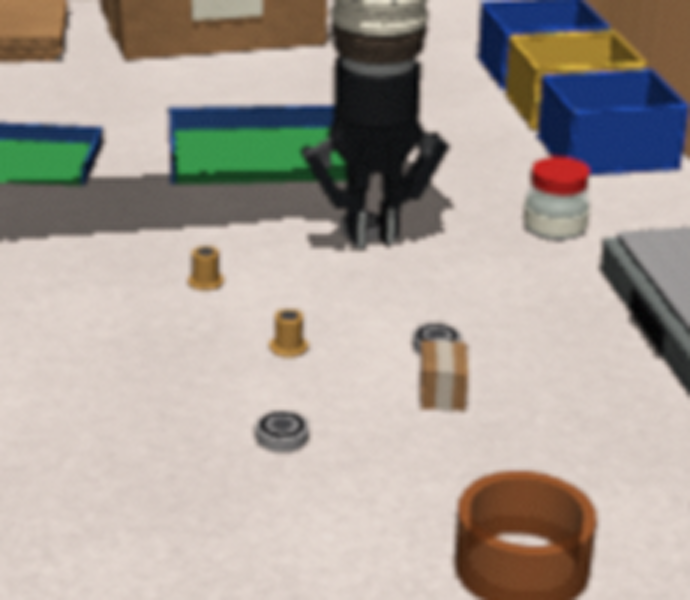

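Bearing A is hidden in front of the fingers and no longer at its old spot, so I carry on.

Emit:
play_rows(rows=[[0.78,[0,-1,0.1],[0,0,0]],[0.78,[0,-1.2,0],[0,0,0]],[0.78,[0,-1.2,0],[0,0,0]],[0.78,[0,-1.2,0],[0,0,0]],[0.78,[0,-1.2,0],[0,0,0]],[0.78,[0,-1.2,0],[0,0,0]],[0.78,[0,-1.2,0],[0,0,0]],[0.78,[0,-1.2,0],[0,0,0]],[0.78,[0,-1.2,0],[0,0,0]],[0.78,[0,-1.2,0],[0,0,0]]])

```text
time: 5.65
ee_pos: [0.5771, 0.1606, 0.0126]
tcp_rot: [-179.8, -0.6, 5.3]
wrist_force: [-0.3, -0.4, 0.1]
opening: 0.0187
```

Run:
```python
from h import *
o=get_obs();print(o["ee_pos"],o["tcp_rot"],o["wrist_force"])
c=camera("side");cv2.imwrite("pics/s3.png",cv2.resize(c["img"][150:350,200:430,::-1],None,fx=3,fy=3,interpolation=2))
```

```text
[0.57713063 0.16061135 0.01263881] [-179.84417212   -0.55265435    5.34013248] [-0.26835148 -0.36965111  0.08197774]
```

View pics/s3.png

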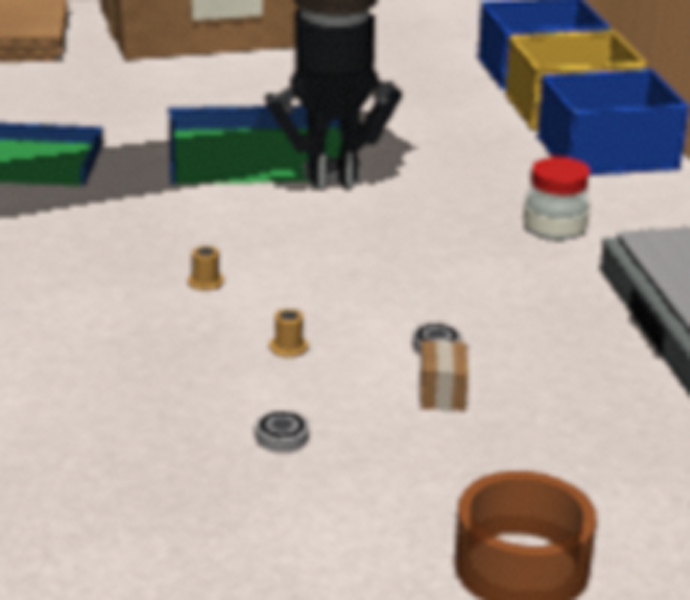

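Emit:
play_rows(rows=[[0.78,[0,-1.2,0],[0,0,0]],[0.78,[0,-1.2,0],[0,0,0]],[0.78,[0,-1.2,0],[0,0,0]],[0.78,[0,-1.2,0],[0,0,0]],[0.78,[0,-1.0,0],[0,0,0]],[0.78,[0,-0.8,0],[0,0,0]],[0.78,[0,-0.4,0],[0,0,0]],[0.78,[0,0,0],[0,0,0]],[0.78,[0,1.5,0],[0,0,0]],[0.78,[0,3,-2],[0,0,0]],[0.78,[0,4,-3],[0,0,0]],[0.78,[0,4,-3],[0,0,0]]])

```text
time: 6.9
ee_pos: [0.578, 0.1112, 0.089]
tcp_rot: [-179.9, -0.1, 5.8]
wrist_force: [2.0, -0.3, 0.3]
opening: 0.0192
```

Run:
```python
from h import *
o=get_obs();print(o["ee_pos"],o["tcp_rot"],o["wrist_force"])
c=camera("side");cv2.imwrite("pics/s4.png",cv2.resize(c["img"][150:350,200:430,::-1],None,fx=3,fy=3,interpolation=2))
print(find(c,"bearing1",.009))
```

```text
[0.57798413 0.11122063 0.08899445] [-1.79882307e+02 -6.04187034e-02  5.79346190e+00] [ 1.99651281 -0.29027041  0.31212791]
[(array([ 0.4559, -0.2602]), 227, 0.65), (array([0.5623, 0.2556]), 77, 0.61), (array([ 0.599 , -0.1436]), 102, 0.46)]
```

View pics/s4.png

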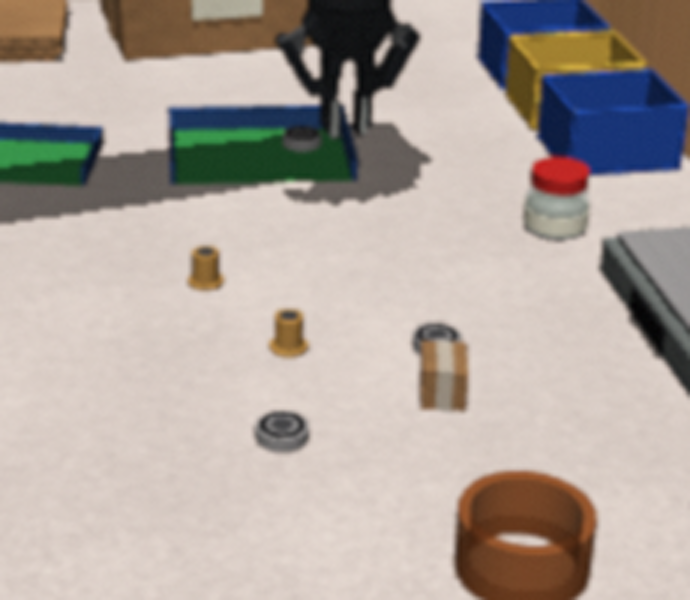

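Bearing A is inside the pen at side px (300,138). Now for B: I'll approach from the +x side, well clear of the carton, and curve it towards the pen.

Run:
```python
from h import *
plan([(.639,-.167,.085,60),(.639,-.167,.04,60,2)],0.78)
```

```text
[[0.78,[0.4,3.5,0.1],[0,0,-6.8]],[0.78,[-0.0,3.5,0.1],[0,0,-6.8]],[0.78,[-0.4,3.5,0.1],[0,0,-6.8]],[0.78,[-0.9,3.4,0.1],[0,0,-6.8]],[0.78,[-1.3,3.3,0.1],[0,0,-6.8]],[0.78,[-1.6,3.1,0.1],[0,0,-6.8]],[0.78,[-2.0,2.9,0.1],[0,0,-6.8]],[0.78,[-2.3,2.6,0.1],[0,0,-6.8]],[0.78,[0.0,0.0,1.5],[0,0,0.0]],[0.78,[0.0,0.0,1.5],[0,0,0.0]],[0.78,[0.0,0.0,1.5],[0,0,0.0]]]
```

Emit:
play_rows(rows=[[0.78,[0.4,3.5,0.1],[0,0,-6.8]],[0.78,[0,3.5,0.1],[0,0,-6.8]],[0.78,[-0.4,3.5,0.1],[0,0,-6.8]],[0.78,[-0.9,3.4,0.1],[0,0,-6.8]],[0.78,[-1.3,3.3,0.1],[0,0,-6.8]],[0.78,[-1.6,3.1,0.1],[0,0,-6.8]],[0.78,[-2,2.9,0.1],[0,0,-6.8]],[0.78,[-1,1,0.1],[0,0,-6.8]],[0.78,[0,0,0],[0,0,0]]])

```text
time: 7.9
ee_pos: [0.6343, -0.1633, 0.0826]
tcp_rot: [179.7, -0.4, 61.6]
wrist_force: [-0.0, -0.1, 0.8]
opening: 0.0189
```

Run:
```python
from h import *
o=get_obs();print(o["ee_pos"],o["tcp_rot"],o["wrist_force"])
plan([(.639,-.167,.06,60),(.639,-.167,.013,60,1.6)],0.78)
```

```text
[ 0.6342766  -0.16326408  0.08258037] [179.6906471   -0.3940539   61.61706726] [-0.01614564 -0.12289407  0.82450891]
[[0.78,[-0.1,0.6,2.3],[0,0,1.6]],[0.78,[0.0,0.0,1.6],[0,0,0.0]],[0.78,[0.0,0.0,1.6],[0,0,0.0]],[0.78,[0.0,0.0,1.6],[0,0,0.0]]]
```

Emit:
play_rows(rows=[[0.78,[-0.1,0.6,2],[0,0,1.6]],[0.78,[0,0,1.5],[0,0,0]],[0.78,[0,0,1],[0,0,0]],[0.78,[0,0,0],[0,0,0]]])

```text
time: 8.3
ee_pos: [0.6379, -0.1657, 0.0351]
tcp_rot: [179.8, -0.4, 59.4]
wrist_force: [-1.4, -0.0, 0.4]
opening: 0.0184
```

Run:
```python
from h import *
o=get_obs();print(o["ee_pos"],o["tcp_rot"],o["wrist_force"])
c=camera("side");cv2.imwrite("pics/s5.png",cv2.resize(c["img"][150:350,200:430,::-1],None,fx=3,fy=3,interpolation=2))
```

```text
[ 0.63793171 -0.16574657  0.03508287] [179.80339558  -0.41407931  59.40866748] [-1.42233625 -0.02423168  0.40912746]
```

View pics/s5.png

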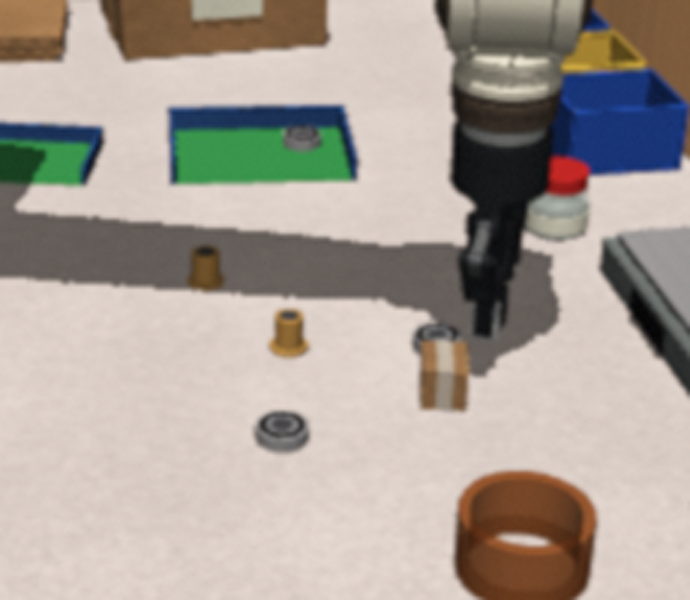

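The fingers are at (485,325), right of B at (436,338) and clear of the carton. Next I lower them and push.

```bash
cat >> h.py <<'E'
def path(start,yaw0,segs,step=1.0,off=.0275):
    """disc path: segs=(length cm, turn deg total). returns TCP wps"""
    p=np.array(start,float);y=yaw0;w=[]
    for L,t in segs:
        n=max(1,round(L/step))
        for i in range(n):
            y+=t/n; a=np.radians(y); p=p+L/n/100*np.array([-np.sin(a),np.cos(a)])
            w.append((p[0]+off*np.sin(a),p[1]-off*np.cos(a),.0125,y,9))
    print("disc end",p,"yaw",y,"tcp",w[-1]); return w
E
python3 - <<'E'
from h import *
s=(.638,-.1657,.0125,60)
print("approach along -y:",1.2)
a=np.radians(60); tcp=np.array([.6025+.0275*np.sin(a),-.1455-.0275*np.cos(a)]);print(tcp)
w=path((.6025,-.1455),60,[(3,0),(8,-50),(33,0)])
plan(w[:13],.78,start=(tcp[0],tcp[1],.0125,60))
E
```

```text
approach along -y: 1.2
[ 0.6263157 -0.15925  ]
disc end [0.4782774  0.26032011] yaw 10.0 tcp (np.float64(0.48305272828710927), np.float64(0.23323790131983424), 0.0125, 10.0, 9)
[[0.78,[-0.0,-1.0,-0.0],[0,0,-0.0]],[0.78,[-0.0,-1.0,-0.0],[0,0,-0.0]],[0.78,[-0.0,-1.0,-0.0],[0,0,-0.0]],[0.78,[-0.2,-1.0,-0.0],[0,0,6.2]],[0.78,[-0.2,-1.0,-0.0],[0,0,6.2]],[0.78,[-0.2,-1.0,-0.0],[0,0,6.2]],[0.78,[-0.2,-1.0,-0.0],[0,0,6.2]],[0.78,[-0.2,-1.0,-0.0],[0,0,6.2]],[0.78,[-0.2,-1.0,-0.0],[0,0,6.2]],[0.78,[-0.2,-1.0,-0.0],[0,0,6.2]],[0.78,[-0.2,-1.0,-0.0],[0,0,6.2]],[0.78,[0.0,-1.0,-0.0],[0,0,-0.0]]]
[[0.78,[0.0,-1.0,-0.0],[0,0,-0.0]]]
```

Emit:
play_rows(rows=[[0.78,[0,0,1.2],[0,0,0]],[0.78,[0,0,1.0],[0,0,0]],[0.78,[0,0,0],[0,0,0]],[0.78,[0,-0.8,0],[0,0,0]],[0.78,[0,-0.9,0],[0,0,0]],[0.78,[0,-0.9,0],[0,0,0]],[0.78,[0,-1,0],[0,0,0]],[0.78,[0,-1,0],[0,0,0]]])

```text
time: 9.15
ee_pos: [0.597, -0.1397, 0.0143]
tcp_rot: [179.6, -0.5, 59.5]
wrist_force: [0.5, -0.5, 0.0]
opening: 0.0184
```

Run:
```python
from h import *
o=get_obs();print(o["ee_pos"],o["tcp_rot"],o["wrist_force"])
c=camera("side");cv2.imwrite("pics/s6.png",cv2.resize(c["img"][150:350,200:430,::-1],None,fx=3,fy=3,interpolation=2))
```

```text
[ 0.59702853 -0.13974266  0.01434836] [179.55868149  -0.49148878  59.45574975] [ 0.4647075  -0.46354903  0.01483845]
```

View pics/s6.png

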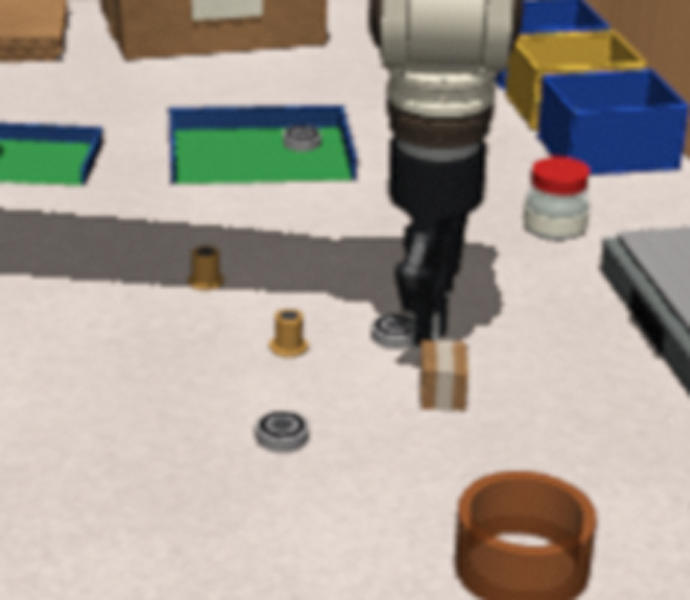

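B is cradled at (395,330). Now I turn it.

Emit:
play_rows(rows=[[0.78,[-0.3,-1,0.1],[0,0,6.2]],[0.78,[-0.3,-1,0.1],[0,0,6.2]],[0.78,[-0.3,-1,0],[0,0,6.2]],[0.78,[-0.3,-1,0],[0,0,6.2]],[0.78,[-0.3,-1,0],[0,0,6.2]]])

```text
time: 9.7
ee_pos: [0.5483, -0.1152, 0.0138]
tcp_rot: [179.7, -0.8, 27.4]
wrist_force: [0.4, 0.6, -0.2]
opening: 0.0186
```

Run:
```python
from h import *
o=get_obs();print(o["ee_pos"],o["tcp_rot"],o["wrist_force"])
c=camera("side");cv2.imwrite("pics/s7.png",cv2.resize(c["img"][150:350,200:430,::-1],None,fx=3,fy=3,interpolation=2))
```

```text
[ 0.54825431 -0.11522198  0.01377992] [179.73531182  -0.79566918  27.39551006] [ 0.44142879  0.59393976 -0.2056963 ]
```

View pics/s7.png

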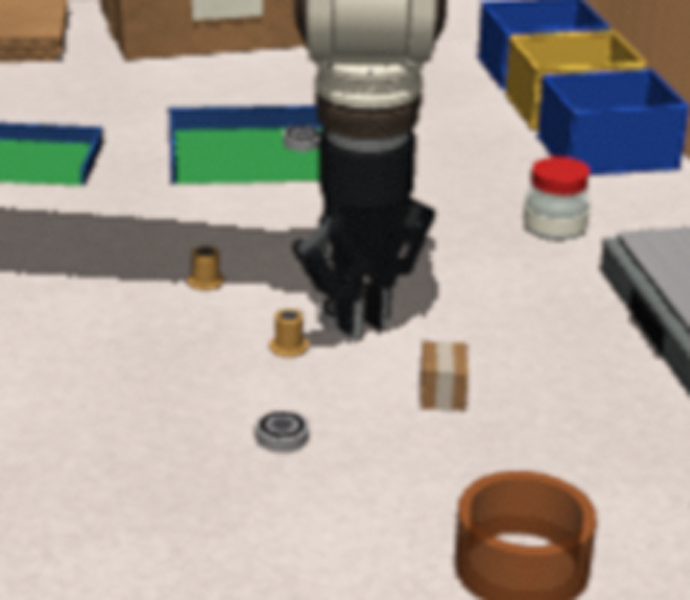

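Run:
```python
from h import *
o=get_obs()
w=path((.5356,-.091),27.4,[(4,-19),(31.5,0)])
plan(w,.78)
```

```text
disc end [0.47892343 0.25899598] yaw 8.399999999999999 tcp (np.float64(0.48294071277941164), np.float64(0.23179098620080674), 0.0125, 8.399999999999999, 9)
[[0.78,[-0.1,-0.9,0.1],[0,0,4.4]],[0.78,[-0.1,-1.0,-0.0],[0,0,4.8]],[0.78,[-0.1,-1.0,-0.0],[0,0,4.8]],[0.78,[-0.1,-1.0,-0.0],[0,0,4.8]],[0.78,[0.0,-1.0,-0.0],[0,0,-0.0]],[0.78,[0.0,-1.0,-0.0],[0,0,-0.0]],[0.78,[0.0,-1.0,-0.0],[0,0,-0.0]],[0.78,[0.0,-1.0,-0.0],[0,0,-0.0]],[0.78,[0.0,-1.0,-0.0],[0,0,-0.0]],[0.78,[0.0,-1.0,-0.0],[0,0,-0.0]],[0.78,[0.0,-1.0,-0.0],[0,0,-0.0]],[0.78,[0.0,-1.0,-0.0],[0,0,-0.0]]]
[[0.78,[0.0,-1.0,-0.0],[0,0,-0.0]],[0.78,[0.0,-1.0,-0.0],[0,0,-0.0]],[0.78,[0.0,-1.0,-0.0],[0,0,-0.0]],[0.78,[0.0,-1.0,-0.0],[0,0,-0.0]],[0.78,[0.0,-1.0,-0.0],[0,0,-0.0]],[0.78,[0.0,-1.0,-0.0],[0,0,-0.0]],[0.78,[0.0,-1.0,-0.0],[0,0,-0.0]],[0.78,[0.0,-1.0,-0.0],[0,0,-0.0]],[0.78,[0.0,-1.0,-0.0],[0,0,-0.0]],[0.78,[-0.0,-1.0,-0.0],[0,0,-0.0]],[0.78,[0.0,-1.0,-0.0],[0,0,-0.0]],[0.78,[-0.0,-1.0,-0.0],[0,0,-0.0]]]
[[0.78,[-0.0,-1.0,-0.0],[0,0,-0.0]],[0.78,[-0.0,-1.0,-0.0],[0,0,-0.0]],[0.78,[-0.0,-1.0,-0.0],[0,0,-0.0]],[0.78,[-0.0,-1.0,-0.0],[0,0,-0.0]],[0.78,[-0.0,-1.0,-0.0],[0,0,-0.0]],[0.78,[-0.0,-1.0,-0.0],[0,0,-0.0]],[0.78,[-0.0,-1.0,-0.0],[0,0,-0.0]],[0.78,[-0.0,-1.0,-0.0],[0,0,-0.0]],[0.78,[-0.0,-1.0,-0.0],[0,0,-0.0]],[0.78,[-0.0,-1.0,-0.0],[0,0,-0.0]],[0.78,[-0.0,-1.0,-0.0],[0,0,-0.0]],[0.78,[-0.0,-1.0,-0.0],[0,0,-0.0]]]
```

Emit:
play_rows(rows=[[0.78,[0,-0.9,0.1],[0,0,4.4]],[0.78,[-0.1,-1,0.1],[0,0,4.8]],[0.78,[-0.1,-1,0],[0,0,4.8]],[0.78,[-0.1,-1,0],[0,0,4.8]],[0.78,[0,-1,0],[0,0,0]],[0.78,[0,-1,0],[0,0,0]],[0.78,[0,-1,0],[0,0,0]],[0.78,[0,-1.2,0],[0,0,0]],[0.78,[0,-1.2,0],[0,0,0]],[0.78,[0,-1.2,0],[0,0,0]]])

```text
time: 10.75
ee_pos: [0.5213, -0.0091, 0.0134]
tcp_rot: [179.9, -1.0, 8.6]
wrist_force: [0.1, -0.8, -0.1]
opening: 0.0187
```

Run:
```python
from h import *
o=get_obs();print(o["ee_pos"],o["tcp_rot"],o["wrist_force"])
c=camera("side");cv2.imwrite("pics/s8.png",cv2.resize(c["img"][150:350,200:430,::-1],None,fx=3,fy=3,interpolation=2))
for t in("bearing1","bushing1"):print(find(c,t,.01))
```

```text
[ 0.52131181 -0.00913627  0.01339967] [179.88168844  -1.0342482    8.61924971] [ 0.0615596  -0.77084249 -0.14228713]
[(array([ 0.4556, -0.2619]), 219, 0.64), (array([0.516, 0.007]), 48, 0.61)]
[(array([ 0.4826, -0.1283]), 157, 0.48)]
```

View pics/s8.png

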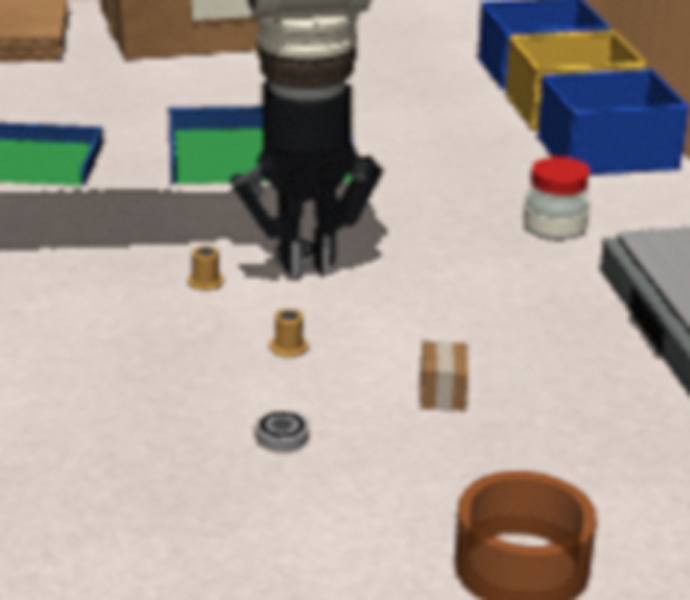

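B shows between the fingertips at (310,255). I continue.

Emit:
play_rows(rows=[[0.78,[0,-1.1,0.1],[0,0,-0.5]],[0.78,[0,-1.2,0],[0,0,-0.5]],[0.78,[0,-1.2,0],[0,0,0]],[0.78,[0,-1.2,0],[0,0,0]],[0.78,[0,-1.2,0],[0,0,0]],[0.78,[0,-1.2,0],[0,0,0]],[0.78,[0,-1.2,0],[0,0,0]],[0.78,[0,-1.2,0],[0,0,0]],[0.78,[0,-1.2,0],[0,0,0]],[0.78,[0,-1.2,0],[0,0,0]],[0.78,[0,-1.2,0],[0,0,0]]])

```text
time: 12.0
ee_pos: [0.4983, 0.1295, 0.0124]
tcp_rot: [179.8, -1.1, 9.7]
wrist_force: [0.3, -1.6, 0.4]
opening: 0.0187
```

Run:
```python
from h import *
o=get_obs();print(o["ee_pos"],o["tcp_rot"],o["wrist_force"])
c=camera("side");cv2.imwrite("pics/s9.png",cv2.resize(c["img"][150:350,200:430,::-1],None,fx=3,fy=3,interpolation=2))
print(find(c,"bearing1",.01))
```

```text
[0.49825324 0.12949947 0.01244672] [179.79283033  -1.10118008   9.67115661] [ 0.31385294 -1.55735219  0.39049559]
[(array([ 0.4551, -0.2627]), 243, 0.71), (array([0.4993, 0.1449]), 13, 0.38)]
```

View pics/s9.png

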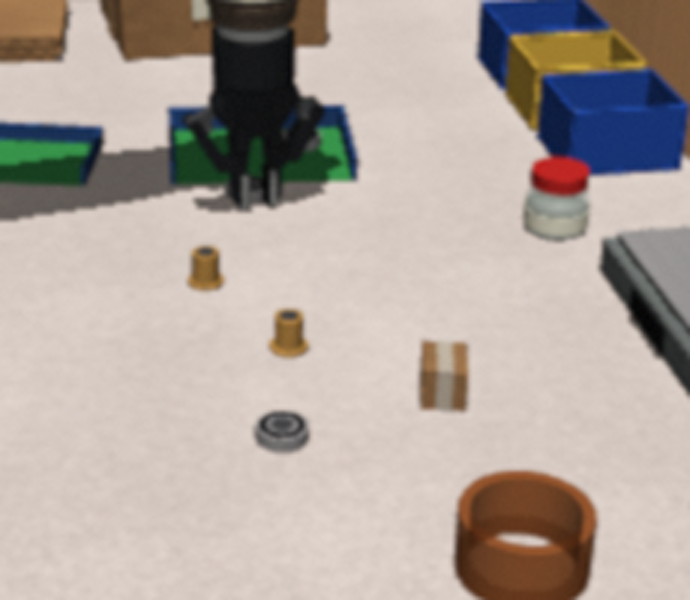

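Emit:
play_rows(rows=[[0.78,[0,-1.2,0],[0,0,0]],[0.78,[0,-1.2,0],[0,0,0]],[0.78,[0,-1.2,0],[0,0,0]],[0.78,[0,-1.2,0],[0,0,0]],[0.78,[0,-1.2,0],[0,0,0]],[0.78,[0,-1.2,0],[0,0,0]],[0.78,[0,-1.2,0],[0,0,0]],[0.78,[0,-0.8,0],[0,0,0]],[0.78,[0,-0.4,0],[0,0,0]],[0.78,[0,1.5,0],[0,0,0]],[0.78,[0,3,-2],[0,0,0]],[0.78,[0,4,-3],[0,0,0]]])

```text
time: 13.3
ee_pos: [0.491, 0.1487, 0.0586]
tcp_rot: [179.8, -0.6, 10.2]
wrist_force: [0.9, -0.2, 0.2]
opening: 0.0186
```

Run:
```python
from h import *
o=get_obs();print(o["ee_pos"],o["tcp_rot"],o["wrist_force"])
c=camera("side");cv2.imwrite("pics/s10.png",cv2.resize(c["img"][150:350,200:430,::-1],None,fx=3,fy=3,interpolation=2))
print(find(c,"bearing1",.01))
plan([(.5,.0,.10,-10),(.44,-.305,.085,-35)],0.78)
```

```text
[0.49104491 0.14869416 0.05856775] [179.79001213  -0.623772    10.16019249] [ 0.86045173 -0.22204361  0.21323062]
[(array([0.4666, 0.2459]), 44, 0.65), (array([0.5625, 0.2503]), 74, 0.65), (array([ 0.4553, -0.2625]), 206, 0.64)]
[[0.78,[-0.5,3.6,-0.9],[0,0,5.0]],[0.78,[-0.2,3.7,-0.9],[0,0,5.0]],[0.78,[0.2,3.7,-0.9],[0,0,5.0]],[0.78,[0.5,3.6,-0.9],[0,0,5.0]],[0.78,[-0.1,3.9,0.2],[0,0,3.1]],[0.78,[0.1,3.9,0.2],[0,0,3.1]],[0.78,[0.3,3.9,0.2],[0,0,3.1]],[0.78,[0.6,3.8,0.2],[0,0,3.1]],[0.78,[0.8,3.8,0.2],[0,0,3.1]],[0.78,[1.0,3.8,0.2],[0,0,3.1]],[0.78,[1.2,3.7,0.2],[0,0,3.1]],[0.78,[1.4,3.6,0.2],[0,0,3.1]]]
```

View pics/s10.png

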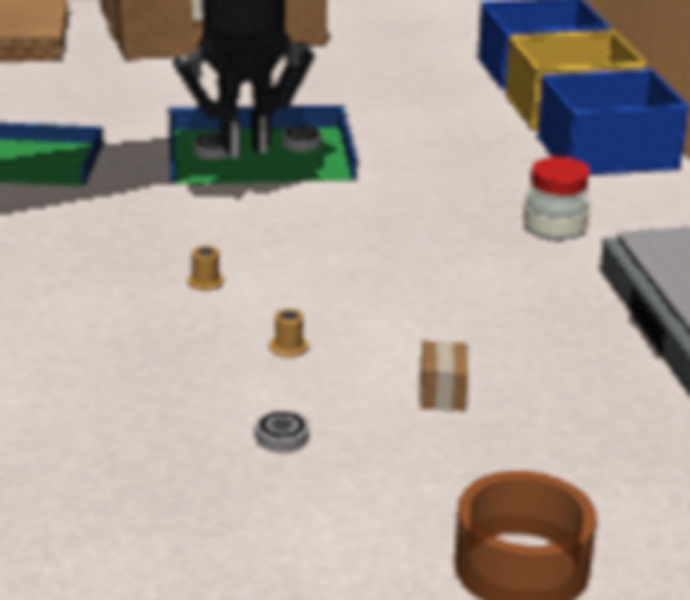

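B is in at (212,145) and A at (300,138). Now for C.

Run:
```python
from h import *
plan([(.48,.0,.10,-10),(.429,-.289,.085,-40)],0.78)
```

```text
[[0.78,[-1.0,3.5,-0.9],[0,0,5.0]],[0.78,[-0.7,3.6,-0.9],[0,0,5.0]],[0.78,[-0.3,3.7,-0.9],[0,0,5.0]],[0.78,[-0.0,3.7,-0.9],[0,0,5.0]],[0.78,[-0.0,3.7,0.2],[0,0,3.8]],[0.78,[0.2,3.7,0.2],[0,0,3.8]],[0.78,[0.5,3.6,0.2],[0,0,3.8]],[0.78,[0.7,3.6,0.2],[0,0,3.8]],[0.78,[0.9,3.5,0.2],[0,0,3.8]],[0.78,[1.2,3.5,0.2],[0,0,3.8]],[0.78,[1.4,3.4,0.2],[0,0,3.8]],[0.78,[1.6,3.3,0.2],[0,0,3.8]]]
```

Emit:
play_rows(rows=[[0.78,[-0.9,3.5,-1.2],[0,0,5]],[0.78,[-0.7,3.6,-0.9],[0,0,5]],[0.78,[-0.3,3.7,-0.9],[0,0,5]],[0.78,[0,3.7,-0.9],[0,0,5]],[0.78,[0,3.7,0],[0,0,3.8]],[0.78,[0.2,3.7,0],[0,0,3.8]],[0.78,[0.5,3.6,0],[0,0,3.8]],[0.78,[0.7,3.6,0],[0,0,3.8]],[0.78,[0.9,3.5,0],[0,0,3.8]],[0.78,[1.2,3.5,0],[0,0,3.8]],[0.78,[1.4,3,0],[0,0,3.8]],[0.78,[0.8,1.5,0],[0,0,3.8]]])

```text
time: 14.6
ee_pos: [0.4194, -0.2833, 0.097]
tcp_rot: [-179.2, -0.7, -42.8]
wrist_force: [0.0, 0.5, -0.5]
opening: 0.0187
```

Run:
```python
from h import *
o=get_obs();print(o["ee_pos"],o["tcp_rot"],o["wrist_force"])
c=camera("top");cv2.imwrite("pics/t11.png",cv2.resize(c["img"][90:320,100:480,::-1],None,fx=2.1,fy=2.1,interpolation=2))
for t in("bearing1","bushing1","carton"):print(find(c,t,.01))
plan([(.429,-.289,.05,-40,3)],0.78)
```

```text
[ 0.41939048 -0.28326783  0.09697888] [-179.18205213   -0.66966324  -42.7696394 ] [ 0.0215098   0.50591973 -0.45302191]
[(array([0.5673, 0.2663]), 277, 0.87), (array([0.476 , 0.2596]), 286, 0.86), (array([ 0.4579, -0.2529]), 271, 0.84)]
[(array([ 0.4337, -0.0108]), 161, 0.64), (array([ 0.485 , -0.1277]), 171, 0.61)]
[(array([ 0.5906, -0.2174]), 422, 0.69), (array([0.5215, 0.2478]), 5318, 0.46)]
[[0.78,[0.6,-0.0,2.4],[0,0,-1.2]],[0.78,[0.6,0.0,2.4],[0,0,-1.2]]]
```

View pics/t11.png

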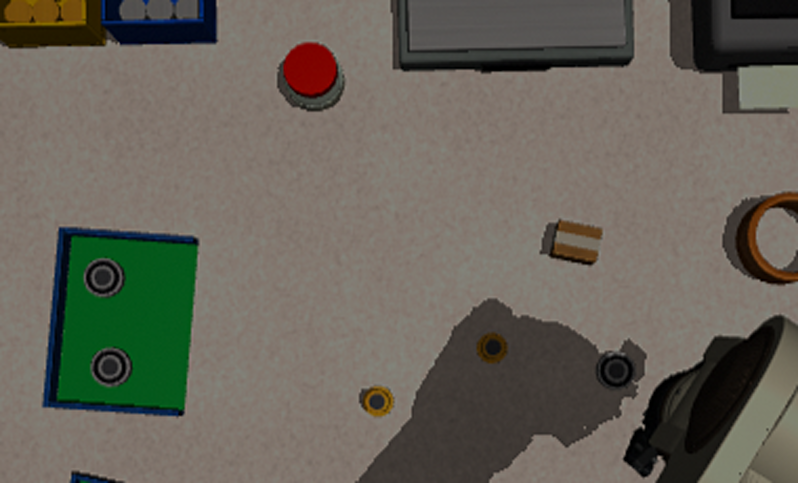

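A and B are inside at (103,277) and (110,366). The bushings and carton have not moved.

Emit:
play_rows(rows=[[0.78,[0.6,0,2.4],[0,0,-1.2]],[0.78,[0.6,0,2.4],[0,0,-1]],[0.78,[0,0,1.5],[0,0,0]],[0.78,[0,0,0.5],[0,0,0]]])

```text
time: 15.2
ee_pos: [0.4321, -0.2855, 0.0281]
tcp_rot: [-179.1, -0.8, -39.6]
wrist_force: [0.1, -0.1, 0.6]
opening: 0.0187
```

Run:
```python
from h import *
o=get_obs();print(o["ee_pos"],o["tcp_rot"],o["wrist_force"])
c=camera("side");cv2.imwrite("pics/s12.png",cv2.resize(c["img"][150:350,200:430,::-1],None,fx=3,fy=3,interpolation=2))
plan([(.429,-.289,.0125,-40,3)],0.78)
```

```text
[ 0.43209583 -0.28547509  0.02812511] [-179.11398807   -0.79743034  -39.64044588] [ 0.06978279 -0.06316885  0.56604935]
[[0.78,[-0.0,0.5,1.5],[0,0,0.4]]]
```

View pics/s12.png

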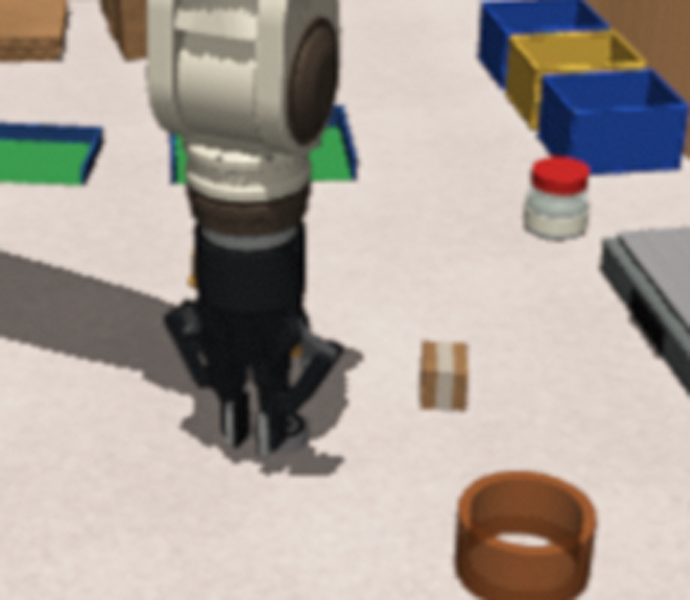

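Fingers are behind C (visible at (293,425)). Lower and push diagonally between the bushing and the carton.

Emit:
play_rows(rows=[[0.78,[0,0.2,1.2],[0,0,0]],[0.78,[0,0,0.4],[0,0,0]],[0.78,[0,-0.8,0],[0,0,0]],[0.78,[0,-0.8,0],[0,0,0]],[0.78,[0,-1,0],[0,0,0]],[0.78,[0,-1,0],[0,0,0]],[0.78,[0,-1,0],[0,0,0]],[0.78,[0,-1,0],[0,0,0]],[0.78,[0,-1,0],[0,0,0]],[0.78,[0,-1,0],[0,0,0]]])

```text
time: 16.25
ee_pos: [0.4851, -0.2229, 0.0154]
tcp_rot: [-179.1, -1.0, -39.5]
wrist_force: [-0.2, -1.4, -0.2]
opening: 0.0189
```

Run:
```python
from h import *
o=get_obs();print(o["ee_pos"],o["tcp_rot"],o["wrist_force"])
c=camera("side");cv2.imwrite("pics/s13.png",cv2.resize(c["img"][150:350,200:430,::-1],None,fx=3,fy=3,interpolation=2))
print(find(c,"bearing1",.01))
```

```text
[ 0.48505341 -0.22292091  0.01541548] [-179.06502054   -1.03616018  -39.50835129] [-0.19569387 -1.43344061 -0.24739689]
[(array([0.4732, 0.2463]), 84, 0.56), (array([ 0.4984, -0.2124]), 36, 0.39)]
```

View pics/s13.png

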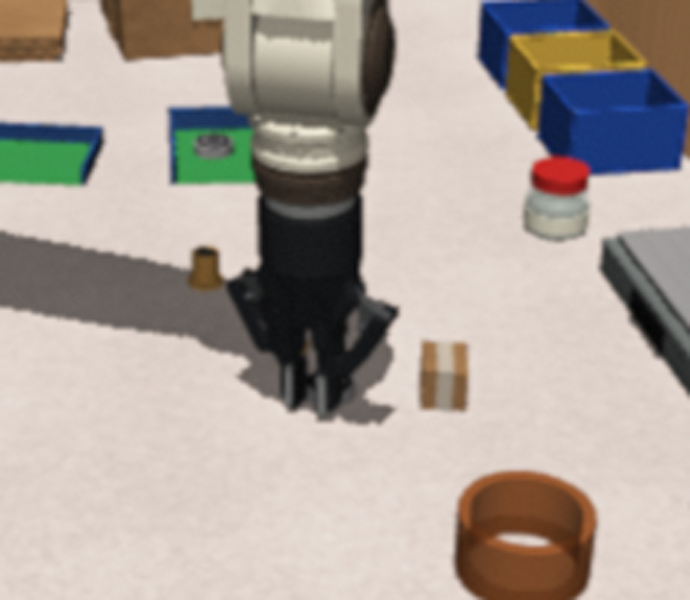

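Emit:
play_rows(rows=[[0.78,[0,-1,0.2],[0,0,0]],[0.78,[0,-1,0.2],[0,0,0]],[0.78,[0,-1,0.1],[0,0,0]],[0.78,[0,-1,0],[0,0,0]],[0.78,[0,-1,0],[0,0,0]]])

```text
time: 16.85
ee_pos: [0.5188, -0.1833, 0.0117]
tcp_rot: [-179.2, -1.1, -39.6]
wrist_force: [0.4, -0.5, -0.5]
opening: 0.0189
```

Run:
```python
from h import *
o=get_obs();print(o["ee_pos"],o["tcp_rot"],o["wrist_force"])
c=camera("side");cv2.imwrite("pics/s14.png",cv2.resize(c["img"][150:350,200:430,::-1],None,fx=3,fy=3,interpolation=2))
print(find(c,"bearing1",.01))
a=np.radians(o["tcp_rot"][2]);d=o["ee_pos"][:2]+.0275*np.array([-np.sin(a),np.cos(a)]);print(d)
w=path(d,o["tcp_rot"][2],[(8,46),(34,0)]); plan(w[:9],.78)
```

```text
[ 0.51880159 -0.18328369  0.01166827] [-179.20286149   -1.1381619   -39.60205446] [ 0.42092087 -0.46560043 -0.48625657]
[(array([ 0.5483, -0.177 ]), 9, 0.39)]
[ 0.53633151 -0.16209521]
disc end [0.51692994 0.25146352] yaw 6.397945536477543 tcp (np.float64(0.5199943538442054), np.float64(0.2241347953687588), 0.0125, np.float64(6.397945536477543), 9)
[[0.78,[0.2,-1.0,-0.1],[0,0,-5.7]],[0.78,[0.2,-1.0,-0.0],[0,0,-5.8]],[0.78,[0.2,-1.0,-0.0],[0,0,-5.8]],[0.78,[0.2,-1.0,-0.0],[0,0,-5.8]],[0.78,[0.2,-1.0,-0.0],[0,0,-5.8]],[0.78,[0.2,-1.0,-0.0],[0,0,-5.8]],[0.78,[0.2,-1.0,-0.0],[0,0,-5.8]],[0.78,[0.2,-1.0,-0.0],[0,0,-5.8]],[0.78,[0.0,-1.0,-0.0],[0,0,-0.0]]]
```

View pics/s14.png

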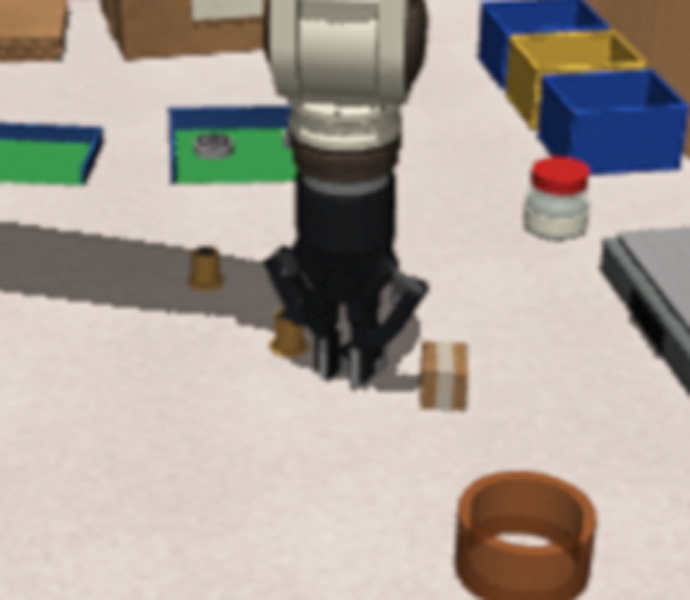

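Emit:
play_rows(rows=[[0.78,[0,-1,0],[0,0,0]],[0.78,[0.2,-1,0],[0,0,-5.7]],[0.78,[0.2,-1,0],[0,0,-5.7]],[0.78,[0.2,-1,0],[0,0,-5.7]],[0.78,[0.2,-1,0],[0,0,-5.7]],[0.78,[0.2,-1,0],[0,0,-5.7]]])

```text
time: 17.55
ee_pos: [0.5591, -0.1334, 0.0116]
tcp_rot: [-179.8, -1.3, -10.2]
wrist_force: [-0.3, -2.1, 1.0]
opening: 0.019
```

Run:
```python
from h import *
o=get_obs();print(o["ee_pos"],o["tcp_rot"],o["wrist_force"])
c=camera("side");cv2.imwrite("pics/s15.png",cv2.resize(c["img"][150:350,200:430,::-1],None,fx=3,fy=3,interpolation=2))
print(find(c,"bearing1",.01))
a=np.radians(o["tcp_rot"][2]);d=o["ee_pos"][:2]+.0275*np.array([-np.sin(a),np.cos(a)]);print(d)
v=np.array([.5215,.238])-d;print(np.degrees(np.arctan2(-v[0],v[1])))
```

```text
[ 0.55912122 -0.13335886  0.01160632] [-179.8204662    -1.32129489  -10.15036509] [-0.25682796 -2.06897225  0.9966386 ]
[(array([ 0.5622, -0.1154]), 86, 0.63)]
[ 0.5639676  -0.10628927]
7.0318355580806
```

View pics/s15.png

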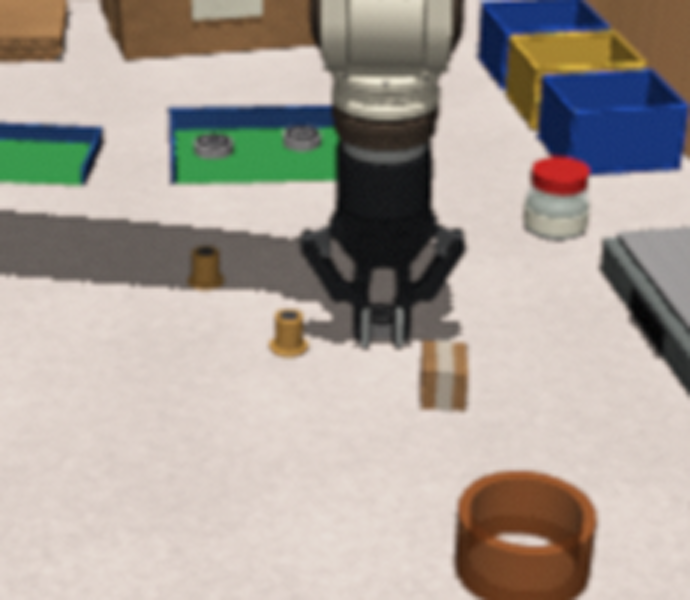

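C sits in the cradle at (383,315). I finish the turn and go straight towards the gap between A and B.

Emit:
play_rows(rows=[[0.78,[0.2,-1,0],[0,0,-4.6]],[0.78,[0.2,-1,0],[0,0,-4.6]],[0.78,[0.2,-1,0],[0,0,-4.6]],[0.78,[0.2,-1,0],[0,0,-4.6]],[0.78,[0,-1,0],[0,0,0]],[0.78,[0,-1.2,0],[0,0,0]],[0.78,[0,-1.2,0],[0,0,0]],[0.78,[0,-1.2,0],[0,0,0]],[0.78,[0,-1.2,0],[0,0,0]],[0.78,[0,-1.2,0],[0,0,0]]])

```text
time: 18.65
ee_pos: [0.5596, -0.0209, 0.0116]
tcp_rot: [179.7, -1.3, 7.0]
wrist_force: [0.4, -1.3, 1.0]
opening: 0.0189
```

Run:
```python
from h import *
o=get_obs();print(o["ee_pos"],o["tcp_rot"],o["wrist_force"])
c=camera("side");cv2.imwrite("pics/s16.png",cv2.resize(c["img"][150:350,200:430,::-1],None,fx=3,fy=3,interpolation=2))
print(find(c,"bearing1",.01))
a=np.radians(o["tcp_rot"][2]);d=o["ee_pos"][:2]+.0275*np.array([-np.sin(a),np.cos(a)]);print(d)
v=np.array([.5215,.238])-d;print(np.degrees(np.arctan2(-v[0],v[1])),np.hypot(*v))
```

```text
[ 0.55958763 -0.02086284  0.01157021] [179.70400793  -1.33327486   7.04591932] [ 0.40290802 -1.26872811  0.96810928]
[(array([ 0.5907, -0.2074]), 348, 0.48)]
[0.55621435 0.00642948]
8.52562825709101 0.2341580475741871
```

View pics/s16.png

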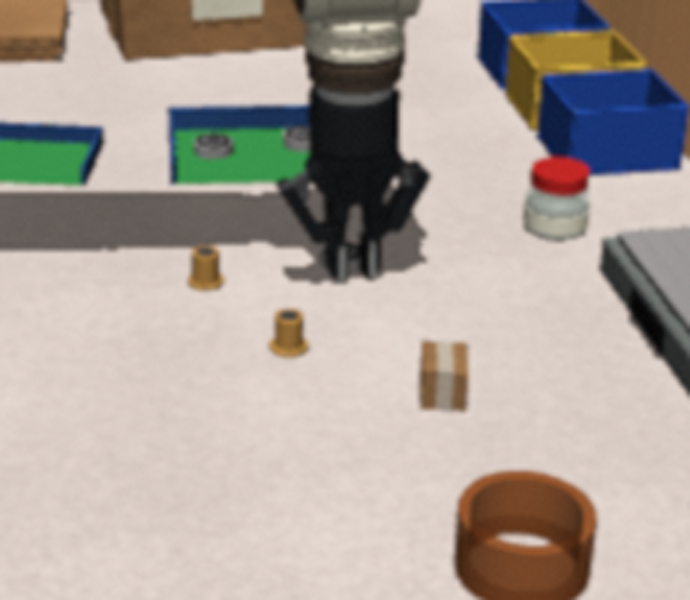

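Emit:
play_rows(rows=[[0.78,[0,-1.2,0],[0,0,-1]],[0.78,[0,-1.2,0],[0,0,-1]],[0.78,[0,-1.2,0],[0,0,0]],[0.78,[0,-1.2,0],[0,0,0]],[0.78,[0,-1.2,0],[0,0,0]],[0.78,[0,-1.2,0],[0,0,0]],[0.78,[0,-1.2,0],[0,0,0]],[0.78,[0,-1.2,0],[0,0,0]],[0.78,[0,-1.2,0],[0,0,0]],[0.78,[0,-1.2,0],[0,0,0]],[0.78,[0,-1.2,0],[0,0,0]]])

```text
time: 19.85
ee_pos: [0.5379, 0.1198, 0.0116]
tcp_rot: [179.6, -1.4, 9.2]
wrist_force: [0.9, -3.2, 3.1]
opening: 0.019
```

Run:
```python
from h import *
o=get_obs();print(o["ee_pos"],o["tcp_rot"],o["wrist_force"])
c=camera("side");cv2.imwrite("pics/s17.png",cv2.resize(c["img"][150:350,200:430,::-1],None,fx=3,fy=3,interpolation=2))
print(find(c,"bearing1",.01))
a=np.radians(o["tcp_rot"][2]);d=o["ee_pos"][:2]+.0275*np.array([-np.sin(a),np.cos(a)]);print(d)
v=np.array([.5215,.238])-d;print(np.degrees(np.arctan2(-v[0],v[1])),np.hypot(*v))
```

```text
[0.53786249 0.11982349 0.01156315] [179.56281319  -1.40909813   9.23075287] [ 0.86565787 -3.21391056  3.05674881]
[(array([0.4732, 0.2459]), 96, 0.64), (array([0.5378, 0.129 ]), 3, 0.38), (array([ 0.5915, -0.4146]), 1959, 0.36)]
[0.53345118 0.14696737]
7.479279985804186 0.09181378304764497
```

View pics/s17.png

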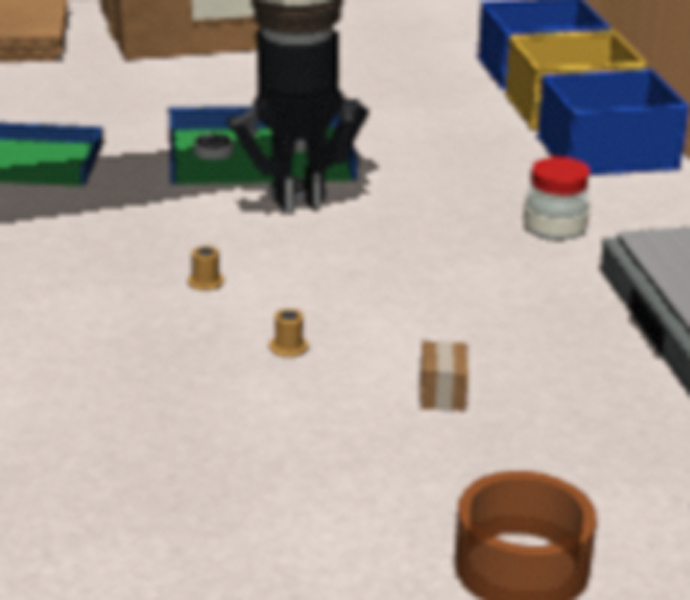

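Emit:
play_rows(rows=[[0.78,[0,-1.2,-0.1],[0,0,0]],[0.78,[0,-1.2,0],[0,0,0]],[0.78,[0,-1.2,0],[0,0,0]],[0.78,[0,-1.2,0],[0,0,0]],[0.78,[0,-1.2,0],[0,0,0]],[0.78,[0,-1.0,0],[0,0,0]],[0.78,[0,-0.7,0],[0,0,0]],[0.78,[0,-0.4,0],[0,0,0]],[0.78,[0,0,0],[0,0,0]],[0.78,[0,1.5,0],[0,0,0]],[0.78,[0,3,-2],[0,0,0]],[0.78,[0,4,-4],[0,0,0]]])

```text
time: 21.15
ee_pos: [0.5316, 0.1265, 0.0638]
tcp_rot: [179.7, -0.8, 9.7]
wrist_force: [1.1, -0.7, 0.8]
opening: 0.0187
```

Emit:
play_rows(rows=[[0.78,[0,4,-4],[0,0,0]],[0.78,[0,5,-4],[0,0,0]],[0.78,[0,5,-4],[0,0,0]],[0.78,[0,5,0],[0,0,0]],[0.78,[0,5,0],[0,0,0]],[0.78,[0,5,0],[0,0,0]],[0.78,[0,5,0],[0,0,0]],[0.78,[0,5,0],[0,0,0]],[0.78,[0,0,0],[0,0,0]]])

```text
time: 22.05
ee_pos: [0.5857, -0.2422, 0.1679]
tcp_rot: [179.8, -1.1, 9.3]
wrist_force: [-0.7, 0.7, -0.6]
opening: 0.0189
```

Run:
```python
from h import *
o=get_obs();print(o["time"],o["ee_pos"],o["qd"])
c=camera("top");cv2.imwrite("pics/t18.png",cv2.resize(c["img"][90:320,100:480,::-1],None,fx=2.1,fy=2.1,interpolation=2))
pens(c)
ct,s=np.array([.521,.2455]),np.radians(-5.5)
for p,_,cf in find(c,"bearing1",.009):
    d=p-ct; print(p,cf,"pen",np.round([d[0]*np.cos(s)+d[1]*np.sin(s),-d[0]*np.sin(s)+d[1]*np.cos(s)],4))
for t,z in(("bushing1",.02),("carton",.025),("jar",.04),("tape",.03)):print(t,find(c,t,z))
```

```text
22.05 [ 0.58566425 -0.24215841  0.16793052] [ 0.7672195  -1.71897112 -2.02640209  0.92595838  1.61969435  0.9614323 ]
pen ((287.93231201171875, 262.5550537109375), (98.82744598388672, 127.04891204833984), 76.12328338623047) [[214. 230.]
 [338. 199.]
 [361. 295.]
 [238. 326.]]
pen ((520.7634887695312, 245.39443969726562), (129.4929962158203, 171.30259704589844), 84.41490936279297) [[429. 189.]
 [600. 173.]
 [612. 301.]
 [442. 318.]]
[0.5677 0.2658] 0.53 pen [0.0445 0.0247]
[0.4771 0.2601] 0.52 pen [-0.0451  0.0103]
[0.52   0.2337] 0.5 pen [ 0.0001 -0.0118]
bushing1 [(array([ 0.4332, -0.0106]), 182, 0.66), (array([ 0.484 , -0.1272]), 163, 0.64)]
carton [(array([ 0.5886, -0.2155]), 396, 0.83), (array([ 0.4845, -0.1269]), 182, 0.37)]
jar [(array([0.7616, 0.046 ]), 720, 0.91), (array([ 0.5865, -0.2133]), 406, 0.24)]
tape []
```

View pics/t18.png

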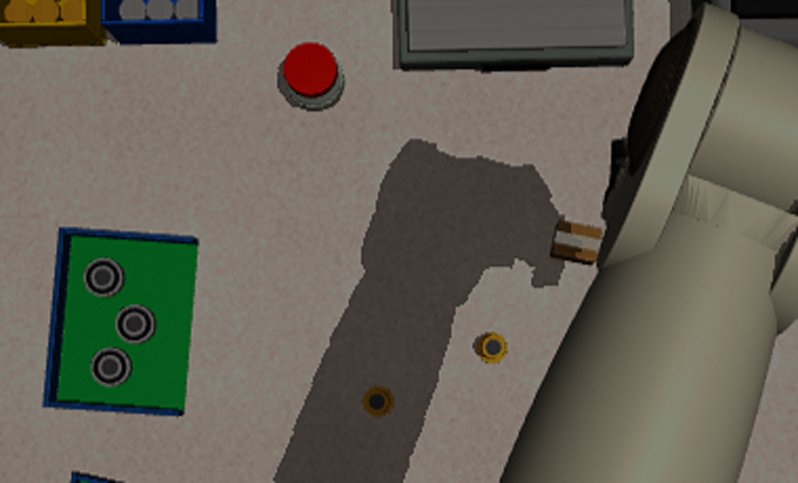

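All three bearings lie flat in the pen at (103,277), (134,324) and (110,366). The bushings, carton and jar are unmoved, and the arm is in the air.

```bash
python3 -c "
from workcell import job_done;print(job_done())"
```

```text
the job is handed in; nothing more can be done
None
```

I swept all three bearings along the table into the larger blue-walled pen, pushing each one in a notch between the partly closed fingertips. I handed the job in at about 22 s.

- **Bearings:** the last top picture shows all three lying flat inside. Their centres in the pen frame are about (45, 25), (-45, 10) and (0, -12) mm. The one nearest the open edge is still about 33 mm inside it.
- **Other things:** both bushings, the carton and the jar measured within about 2 mm of where they started.
- **Tape roll:** the arm hid it in that last picture, so I could not check it there. Earlier side pictures showed it in place, and the arm never pushed near it.
- **Forces:** the wrist-force readings at the end of each move were small, the largest about 5 N, when a fingertip probably brushed the table lightly while pushing the third bearing.
- **Disagreement:** the side camera put the bearings up to about 15 mm closer to the open edge than the top camera. They were partly hidden in that view, so I relied on the top view.

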